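# Neutral first, then hold the belt tensioner back past its click

### The job

The belt drive on the desk is to get a new belt. First swing the lever of the selector box to neutral, so that its pointer is on the long middle mark, and leave it there; then push the sprung tensioner arm of the drive plate back past its ratchet click and on until it is at, or nearly at, its back stop. Finish while still holding it there with the gripper, so that the fingers and not the pawl carry the spring, and leave the swab jar, glue bottle and solder reel beside the work undisturbed.

Things in the scene. Friction and masses are not known exactly. Their poses are not given: they have to be found in the camera images.
- belt_drive: Aluminium plate, 170 x 240 mm, fixed, top 18 mm above the desk. Origin: its centre at desk height; own x points away from the robot at yaw 0. Carries two belt pulleys (42 mm wide, tops at 46 mm, at own [-0.05, -0.085] and [-0.05, 0.022]; no belt), the tensioner arm, a pawl in a guide (own [0.03, 0.107], 42 mm high) and a back-stop pin (own [0.058, -0.011], 42 mm high).
- tensioner_pivot (a point): Point on the vertical pivot axis of the tensioner arm, 84 mm above the desk, at own [0.03, 0.055] of the drive plate. A 64 mm ratchet disc and a coil spring sit round the pivot, up to 68 mm high.
- thumb_post (a point): Point on the axis of the upright steel thumb post at the free end of the tensioner arm, 84 mm above the desk, 100 mm from the pivot axis. The post is 14 mm in diameter and clear from 57 mm (top of the 32 mm wide black idler under it) to 96 mm above the desk; it moves with the arm. Pinch it from above or push its side towards the pulleys.
- tensioner (a joint): Arm angle (rad): 0 = at rest, towards the pulleys; grows counterclockwise from above as the post is pushed back towards the plate's +x, to 0.70 at the back stop. The spring resists with 3.5 N at the post at 0, 8 N at 0.70; the ratchet tooth adds 1 to 3 N from about 0.2 to 0.38, then the pawl clicks in near 0.43. Let go after that, the arm springs back to about 0.43, where the pawl carries it.
- pawl (a joint): Travel of the small spring-loaded pawl slider (m): 0 = in, next to the ratchet disc; lifted about 0.003 by the tooth just before the click, then back near 0.
- selector: Grey selector box, 120 x 160 mm, top face 47 mm above the desk, fixed to it. Origin: under its centre at desk height. At yaw 0 its own x axis points away from the robot. It carries the lever and a fan of nine marks at 10 degree steps on its robot side, the middle one long and broad.
- lever_pivot (a point): Point on the vertical pivot axis of the lever, 94 mm above the desk, at own [0.042, 0] of the selector box.
- lever_knob (a point): Point on the axis of the upright black round grip at the free end of the lever, 94 mm above the desk, 50 mm from the pivot axis. The grip is 18 mm in diameter from 70 to 106 mm above the desk. A thin pointer runs on beyond it along the lever to the marks.
- neutral_mark (a point): Middle of the long mark on the top face of the selector box (47 mm above the desk), 83 mm from the lever's pivot straight along -x of the box.
- drive_lever (a joint): Angle of the lever about its vertical pivot (rad), 0 to 1.40 between its stops; it grows counterclockwise seen from above (from the robot's left to its right). 0.70 = neutral, pointer on the long mark. It starts well short of it, is stiff (about 2 N at the grip) and stays where it is left.
- swab_jar: Bystander: white screw-top jar, 44 mm wide, 45 mm high, loose on the desk left of the work. Origin: centre of its underside.
- glue_bottle: Bystander: small black bottle with a pointed nozzle, 32 mm wide, 78 mm high, loose on the desk behind the work. Origin: centre of its underside.
- solder_reel: Bystander: reel of solder, 52 mm wide, 30 mm high, loose on the desk right of the work. Origin: centre of its underside.

How it is judged:
By the outcome, as a careful person would: the job done as asked, in the order asked, and still so for the second after the job is handed in, while the arm keeps its last pose, push and grip.
It also fails if it takes over 43 s, if anything falls off the work surface, if the arm or the gripper's body presses on something with over 40 N, if the wrist force passes 120 N, or if a joint passes its speed limit or range.

### The arm

A 7-joint arm with a two-finger parallel gripper is mounted at the origin on a cart in front of the work surface, level with it; the furniture and walls round the work are solid. World frame = base frame: x ahead of the robot, y to its left, z up, the work surface at z = 0. Lengths are in m, angles in rad, forces in N, time in s.
With the tool pointing down it reaches from about 0.35 to 0.9 m from the base axis. Payload 8.1 kg.
Tool frame: the origin (TCP) lies at the very end of the fingers, on their centre line; the grasp point (between the pads) lies arm.grip_point_offset behind it (arm.grip_point_offset is the distance from the TCP to the grasp point, in m); z points along the fingers, y is the line along which they close (so a half turn about z gives the same grasp; the last joint's range is limited). The gripper opens to 92 mm and grips with 3 to 60 N. Pads are 19 mm wide; open, the fingers measure 130 mm over their backs; the gripper's body (75 mm by 190 mm) begins 47 mm behind the grasp point.
Start: joints at [1.196, 0.434, 0.025, 1.573, -0.012, 1.134, -0.075], TCP at [0.168, -0.602, 0.227] pointing down, gripper open.
Joint ranges: [-2.62, 2.62], [-0.44, 2.09], [-1.27, 1.32], [0.08, 2.57], [-1.32, 4.46], [0.12, 2], [-2.74, 2.74]. Speed limits (rad/s): [2.22, 2.22, 3.01, 3.01, 3.14, 3.14, 3.14].

### API

Orientations are given as a rotation vector (axis times angle).
In Python, from cell import arm gives the robot as it stands. The module is installed in compiled form; this text tells all that it offers.
- The arm moves only by the shell command python3 -m creep 'ROWS' [OPENING] [FORCE]. ROWS is JSON, a list of rows, each a list of 6 numbers: the shift along the tool's x, y, z scaled (see below), then the turn, a rotation vector about the tool's x, y, z scaled (see below). A call has 1 to 20 rows; each row shifts and turns the commanded pose from where the row before left it, along the tool's axes as they then stand; what a row does not reach is not made up. The controller multiplies each number of a shift by 0.4 m and each number of a turn by 120 degrees. A row lasts 1/12 s, in which the tool goes at most 41.7 mm and 7.16 degrees, less where a joint would pass 70% of its speed; a pose out of reach is approached as far as the arm can. A call with a number of a shift or a turn outside -1 to 1 is refused whole. A call with a gripper value outside its range is refused whole. OPENING is the closure, from -1 (fully open) to 1 (shut), set as the call begins (- or left out, the last holds). The fingers move at their own pace and stop on an object; FORCE is the grip in N (left out, the last holds). Time passes only in rows, so rows that do not move let the fingers close. It gives the time, the measured TCP pose, the force, the opening and the grip force at its end, in the units of the state.
- arm.observe(): the state, without advancing time (a new reading comes with each control period).
- arm.get_image(name): name is "side" or "top"; returns a dict with "frame" (420x560x3 uint8, red, green, blue), "intrinsics" (3x3 intrinsics, pixels), "rvec" (rotation vector, rad) and "tvec" (3), from world to camera coordinates, as OpenCV has them. Camera axes: x right, y down, z forward; pixel columns grow to the right and rows downward; lengths in m; the calibration is good to about 2 mm. A picture is of the moment at which its call begins. There is no depth.
- arm.sign_off(): hands the job in; it is judged then, once.
The state is a dict: "clock": time; "joints": joint angles; "dq": joint speeds; "joint_efforts": joint torques, N m; "position": TCP position; "ee_rot": TCP orientation; "force": force on the tool from outside, world axes, zero at the start; "ft_torque": the same for the moment, N m; "width": opening from 0.0 (shut) to 1.0 (fully open); "gripper_force": force on a finger pad.
Only numpy, scipy, OpenCV 4.12 (cv2) and the standard library are available. Lean on these libraries where they do the work, as an engineer would, in place of code of your own. Each camera call takes 0.05 s, during which the arm holds its last target. There are 200 camera calls.

## Working session

There is one attempt and no reset: what is moved stays moved. The work goes in short steps, Python scripts to look and compute and a shell command to move; the robot and the scene stay as the last step left them, time stands still between calls to the robot, and variables do not carry over. Pictures are saved under pics/ and viewed, at most 10 in all, crops included, and the job is handed in when it is done.

```bash
mkdir -p pics
python3 - <<'E'
from cell import arm
import cv2,json
o=arm.observe();print({k:(v if not hasattr(v,'tolist') else v.tolist()) for k,v in o.items()},arm.grip_point_offset)
for n in("top","side"):
    d=arm.get_image(n);cv2.imwrite(f"pics/{n}0.png",d["frame"][:,:,::-1]);print(n,d["intrinsics"],d["rvec"],d["tvec"])
E
```

```text
{'clock': 0.0, 'joints': [1.1964515153881183, 0.43521059339676815, 0.024973708925247026, 1.574111402019185, -0.01158055152013094, 1.1340030480798216, -0.07511392851629133], 'dq': [-0.00037817521897166623, -0.0003607696908348272, 0.0006686713456386138, 0.0001921080060613579, 0.0008620907714221378, 0.0005827560891112475, 0.0009557244348271295], 'joint_efforts': [-0.00047692172302049585, -66.78387880325317, 0.9847677871584892, -31.44649386405945, -0.06055545760318637, 0.04269876633770764, 0.00013365576251089806], 'position': [0.1675550901749696, -0.6015801706036867, 0.22594715792544862], 'ee_rot': [-3.1111255871425794, -0.425215843747273, 0.0005871700988525463], 'force': [0.14294527979702934, -0.2529435169480925, -0.5143093792768166], 'ft_torque': [-0.0016635552055551568, 0.0466548311823456, 0.010204498039922107], 'gripper_force': 0.0, 'width': 1.0031229744050432} 0.0188
top [[506.65373588   0.         279.51051826]
 [  0.         506.65373588 209.23920915]
 [  0.           0.           1.        ]] [ 2.20118961 -2.16628032  0.12214916] [-0.10818838  0.53535852  1.2194809 ]
side [[510.0948303    0.         278.52730193]
 [  0.         510.0948303  209.91170543]
 [  0.           0.           1.        ]] [ 1.97749197  0.01065777 -0.02912289] [-0.54822575  0.07004088  1.65440595]
```

View pics/top0.png

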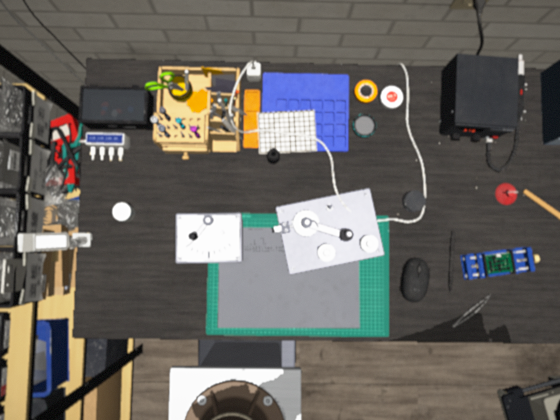

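View pics/side0.png

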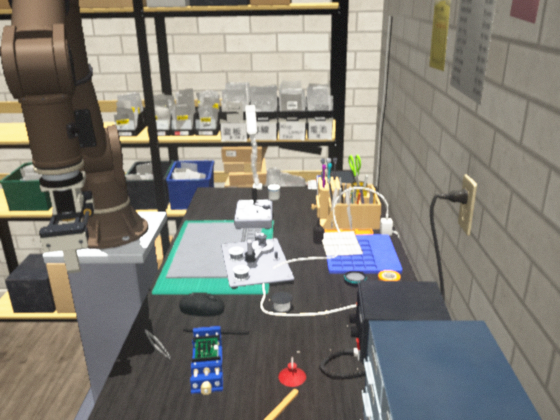

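The top view shows the selector (white box, about (208,238), knob near (193,236)), the drive plate (about (330,231), post near (346,235)), the jar at (121,211), the bottle at (273,156) and the reel at (414,200). I'll enlarge the work area.

```bash
python3 - <<'E'
import cv2
f=cv2.imread("pics/top0.png")
cv2.imwrite("pics/c0.png",cv2.resize(f[180:280,165:395],None,fx=3.45,fy=3.45,interpolation=cv2.INTER_CUBIC))
E
cat > h.py <<'E'
import numpy as np,cv2
from cell import arm
from scipy.spatial.transform import Rotation as R
def px2w(d,u,v,z):
    Rm=cv2.Rodrigues(np.array(d["rvec"],float))[0];t=np.array(d["tvec"],float).ravel()
    r=Rm.T@np.linalg.inv(np.array(d["intrinsics"]))@[u,v,1];c=-Rm.T@t
    return c+r*(z-c[2])/r[2]
def w2px(d,P):
    return cv2.projectPoints(np.array(P,float).reshape(-1,3),np.array(d["rvec"],float),np.array(d["tvec"],float),np.array(d["intrinsics"]),None)[0].reshape(-1,2)
def st():
    o=arm.observe();r=R.from_rotvec(o["ee_rot"]);return o,np.array(o["position"]),r
def rel(target,yaw_y=None):
    "tool-frame shift (creep units) to world target TCP"
    o,p,r=st();return r.inv().apply(np.array(target)-p)/0.4
E
```

```text
(no output)
```

View pics/c0.png

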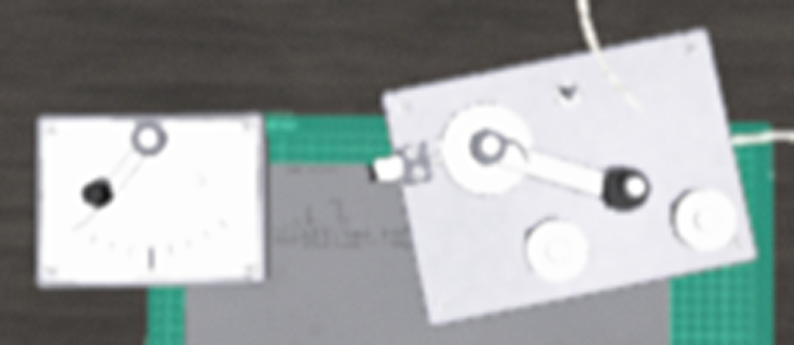

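Crop (3.45x): the selector corners are at (38,117), (264,115), (265,283) and (38,286), its lever pivot at (149,138), the knob at (97,193) and the long mark at (151,258). The plate corners are at (385,95), (707,29), (756,257) and (433,324). The tensioner pivot is at (489,147) and the post top at (634,187).

Run:
```python
from h import *
d=arm.get_image("top")
def c(u,v,z): return px2w(d,165+(u+.5)/3.45-.5,180+(v+.5)/3.45-.5,z)
def fit(own,obs,fixed=[]):
    own=np.array(own);obs=np.array(obs)[:,:2];a=own-own.mean(0);b=obs-obs.mean(0)
    th=np.arctan2((a[:,0]*b[:,1]-a[:,1]*b[:,0]).sum(),(a*b).sum());M=np.array([[np.cos(th),-np.sin(th)],[np.sin(th),np.cos(th)]])
    t=obs.mean(0)-M@own.mean(0);print("yaw",th,"o",t,"res",np.abs((own@M.T+t-obs)).round(4).tolist());return M,t
s=[(.06,.08),(.06,-.08),(-.06,-.08),(-.06,.08)]
M,t=fit(s,[c(38,117,.047),c(264,115,.047),c(265,283,.047),c(38,286,.047)])
piv=t+M@[.042,0];k=c(97,193,.106)[:2];v=k-piv
mk=c(151,258,.047)
print("lever piv",piv,"seen",c(149,138,.1),"knob",k,"r",np.hypot(*v),"mark",mk,t+M@[-.041,0])
nk=piv+M@[-.05,0];w=M.T@v;print("neutral knob",nk,"angle",.7+np.arctan2(w[1],w[0])-np.pi)
P=[(.085,.12),(.085,-.12),(-.085,-.12),(-.085,.12)]
M,t=fit(P,[c(385,95,.018),c(707,29,.018),c(756,257,.018),c(433,324,.018)])
pv=t+M@[.03,.055];k=c(634,187,.096)[:2];v=k-pv;a0=np.arctan2(v[1],v[0])
print("tens piv",pv,"seen",c(489,147,.084),"post",k,"r",np.hypot(*v),"ang",a0,"rel",a0-np.arctan2(M[1,0],M[0,0]),"pin",t+M@[.058,-.011],c(569,92,.042))
for q in(0,.2,.43,.7,.75):print(q,pv+.1*np.array([np.cos(a0+q),np.sin(a0+q)]))
for n,u,v,z in(("jar",121,211,.045),("bot",273,156,.05),("reel",414,200,.03)):print(n,px2w(d,u,v,z))
o,p,r=st();print(r.as_matrix().round(3))
```

```text
yaw 0.02824936933831484 o [0.46398512 0.06985097] res [[0.0013, 0.0013], [0.0018, 0.0015], [0.0015, 0.0016], [0.0016, 0.0018]]
lever piv [0.50596836 0.07103728] seen [0.50334796 0.06626463 0.1       ] knob [0.46595639 0.09877355] r 0.048685296761408696 mark [0.42378663 0.06901333 0.047     ] [0.42300148 0.0686929 ]
neutral knob [0.45598831 0.069625  ] angle 0.06560361760902378
yaw 0.2176966002552154 o [ 0.48712728 -0.22535705] res [[0.0015, 0.0018], [0.0015, 0.0008], [0.001, 0.0026], [0.002, 0.0016]]
tens piv [ 0.50454024 -0.16517575] seen [ 0.50213729 -0.16181485  0.084     ] post [ 0.47604517 -0.25859994] r 0.09767317325421825 ang -1.8668407822441493 rel -2.0845373824993647 pin [ 0.54613413 -0.22357051] [ 0.5447233  -0.22093022  0.042     ]
0 [ 0.47536634 -0.26082554]
0.2 [ 0.49495056 -0.26471488]
0.43 [ 0.51789577 -0.26427989]
0.7 [ 0.5438461  -0.25712709]
0.75 [ 0.54839263 -0.2550477 ]
jar [0.52453595 0.2816093  0.045     ]
bot [ 0.66452891 -0.08135629  0.05      ]
reel [ 0.56512492 -0.43096621  0.03      ]
[[ 0.963  0.268 -0.   ]
 [ 0.268 -0.963  0.001]
 [-0.    -0.001 -1.   ]]
```

```bash
python3 -m creep '[[0.059,-0.074,0,0,0,0],[0.059,-0.074,0,0,0,0],[0.059,-0.074,0,0,0,0],[0.059,-0.074,0,0,0,0],[0.059,-0.074,0,0,0,0],[0.059,-0.074,0,0,0,0],[0.059,-0.074,0,0,0,0],[0.059,-0.074,0,0,0,0],[0.059,-0.074,0,0,0,0],[0.059,-0.074,0,0,0,0],[0.059,-0.074,0,0,0,0],[0.059,-0.074,0,0,0,0],[0.059,-0.074,0,0,0,0],[0.059,-0.074,0,0,0,0],[0.059,-0.074,0,0,0,0],[0.059,-0.074,0,0,0,0.043],[0.059,-0.074,0,0,0,0.043],[0.059,-0.074,0,0,0,0.043],[0,0,0,0,0,0],[0,0,0,0,0,0]]' 0.0 10
python3 - <<'E'
from h import *
o,p,r=st();print(p,r.as_matrix().round(3).tolist(),np.round(o["joints"],2),o["width"],rel([.466,.099,.15]),rel([.466,.099,.08]))
E
```

```text
clock: 1.82
position: [0.4421, 0.0202, 0.2265]
ee_rot: [-3.141, -0.02, 0.001]
force: [-0.8, -1.1, 0.3]
width: 0.501
gripper_force: 0.0
[0.44214869 0.02023638 0.22650989] [[1.0, 0.012, -0.0], [0.012, -1.0, 0.001], [-0.0, -0.001, -1.0]] [ 0.25  0.18 -0.48  1.96  0.09  1.02 -1.82] 0.5014157952971622 [ 0.06214353 -0.19598393  0.19142415] [ 0.0621994  -0.19583286  0.36642407]
```

```bash
python3 -m creep '[[0.0207,-0.0653,0.03,0,0,0],[0.0207,-0.0653,0.03,0,0,0],[0.0207,-0.0653,0.03,0,0,0],[0,0,0.07,0,0,0],[0,0,0.07,0,0,0],[0,0,0.07,0,0,0],[0,0,0.066,0,0,0],[0,0,0,0,0,0],[0,0,0,0,0,0]]' - 10
python3 - <<'E'
from h import *
o,p,r=st();print(p,np.round(o["force"],1))
f=arm.get_image("side");cv2.imwrite("pics/s1.png",cv2.resize(f["frame"][150:300,180:330,::-1],None,fx=4,fy=4,interpolation=cv2.INTER_CUBIC))
E
```

```text
clock: 2.57
position: [0.4647, 0.0953, 0.0798]
ee_rot: [3.14, 0.013, -0.005]
force: [-0.2, 0.6, 0.3]
width: 0.5
gripper_force: 0.0
[0.46470617 0.09530234 0.07975693] [-0.2  0.6  0.3]
```

View pics/s1.png

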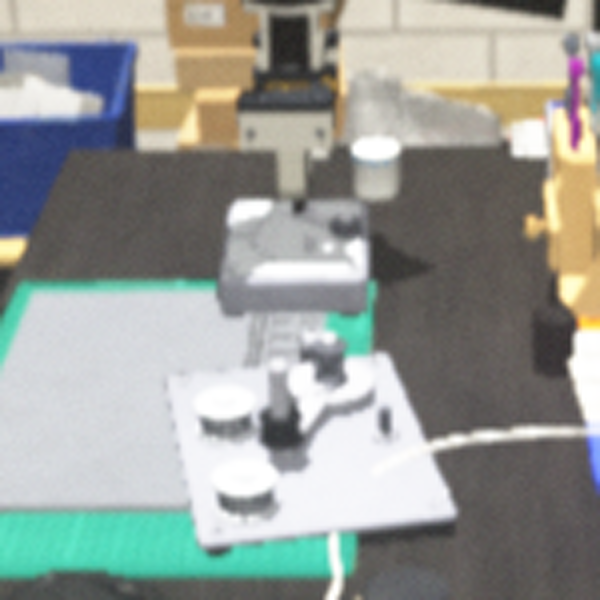

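The finger (crop (292,175)) stands in front of the black knob (298,205), as planned. I'll close on it.

```bash
python3 -m creep '[[0,0,0,0,0,0],[0,0,0,0,0,0],[0,0,0,0,0,0],[0,0,0,0,0,0],[0,0,0,0,0,0],[0,0,0,0,0,0],[0,0,0,0,0,0],[0,0,0,0,0,0]]' 1 12
python3 - <<'E'
from h import *
o,p,r=st();print(p,r.as_matrix().round(3).tolist(),np.round(o["force"],1),o["width"])
pv=np.array([.506,.071])
for q in(.2,.4,.6,.7):
    a=np.pi+.0282+q-.7;t=pv+.05*np.array([np.cos(a),np.sin(a)]);print(q,t.round(4),(rel([*t,.08])).round(4))
E
```

```text
clock: 3.28
position: [0.4657, 0.0979, 0.0809]
ee_rot: [-3.141, -0.015, -0.0]
force: [-3.6, 4.3, 5.9]
width: 0.191
gripper_force: 12.0
[0.46565387 0.09790877 0.08089216] [[1.0, 0.009, 0.0], [0.009, -1.0, 0.001], [0.0, -0.001, -1.0]] [-3.6  4.3  5.9] 0.1913630212247766
0.2 [0.4615 0.0937] [-0.0106  0.0104  0.0022]
0.4 [0.4578 0.0844] [-0.0199  0.0335  0.0022]
0.6 [0.4561 0.0746] [-0.0244  0.0581  0.0022]
0.7 [0.456  0.0696] [-0.0247  0.0706  0.0021]
```

```bash
python3 -m creep '[[-0.006,0.006,0,0,0,0],[-0.005,0.007,0,0,0,0],[-0.005,0.01,0,0,0,0],[-0.004,0.011,0,0,0,0],[-0.003,0.012,0,0,0,0],[-0.001,0.012,0,0,0,0],[0,0.012,0,0,0,0],[0,0,0,0,0,0],[0,0,0,0,0,0]]' - 12
python3 - <<'E'
from h import *
o,p,r=st();print(p,np.round(o["force"],1),o["width"],rel([.456,.0696,.08]).round(4))
f=arm.get_image("top");cv2.imwrite("pics/t1.png",cv2.resize(f["frame"][190:280,165:255,::-1],None,fx=6,fy=6,interpolation=cv2.INTER_CUBIC))
E
```

```text
clock: 4.03
position: [0.456, 0.0688, 0.0806]
ee_rot: [3.141, 0.013, -0.001]
force: [-4.8, 2.4, 6.6]
width: 0.189
gripper_force: 12.0
[0.45598126 0.06881749 0.08059922] [-4.8  2.4  6.6] 0.18926849328762327 [ 0.0001 -0.002   0.0015]
```

View pics/t1.png

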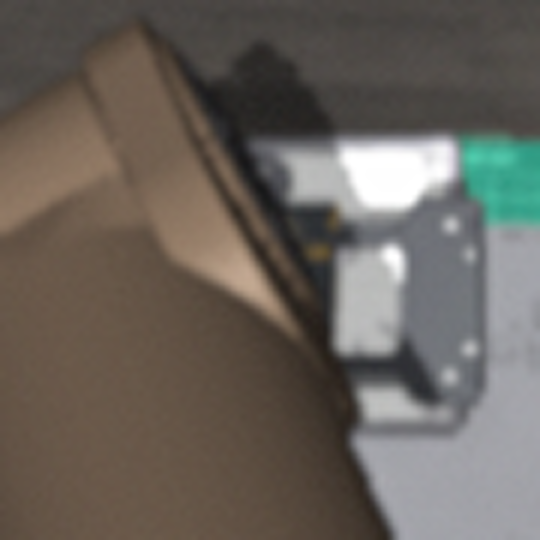

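The arm hides the lever at this moment. I'll release, lift straight up, move toward the drive and look again.

```bash
python3 -m creep '[[0,0,0,0,0,0],[0,0,0,0,0,0],[0,0,0,0,0,0],[0,0,0,0,0,0],[0,0,-0.05,0,0,0],[0,0,-0.08,0,0,0],[0,0,-0.09,0,0,0],[0,0,-0.09,0,0,0],[0,0.09,0,0,0,0],[0,0.09,0,0,0,0],[0,0.09,0,0,0,0],[0,0.09,0,0,0,0],[0,0.09,0,0,0,0],[0,0.09,0,0,0,0],[0,0.09,0,0,0,0],[0,0.09,0,0,0,0],[0,0,0,0,0,0]]' 0.0 12
python3 - <<'E'
from h import *
o,p,r=st();print(p,r.as_matrix().round(3).tolist(),np.round(o["force"],1),o["width"],np.round(o["joints"],2))
f=arm.get_image("top");cv2.imwrite("pics/t2.png",cv2.resize(f["frame"][180:280,165:395,::-1],None,fx=3.45,fy=3.45,interpolation=cv2.INTER_CUBIC))
E
```

```text
clock: 5.5
position: [0.4575, -0.2277, 0.204]
ee_rot: [3.138, -0.002, -0.001]
force: [-0.5, -1.0, -0.4]
width: 0.504
gripper_force: 0.0
[ 0.45754236 -0.22769347  0.20397259] [[1.0, -0.001, -0.001], [-0.001, -1.0, -0.003], [-0.001, 0.003, -1.0]] [-0.5 -1.  -0.4] 0.5036495757833404 [ 0.63  0.3  -0.34  1.86  0.12  1.01 -1.34]
```

View pics/t2.png

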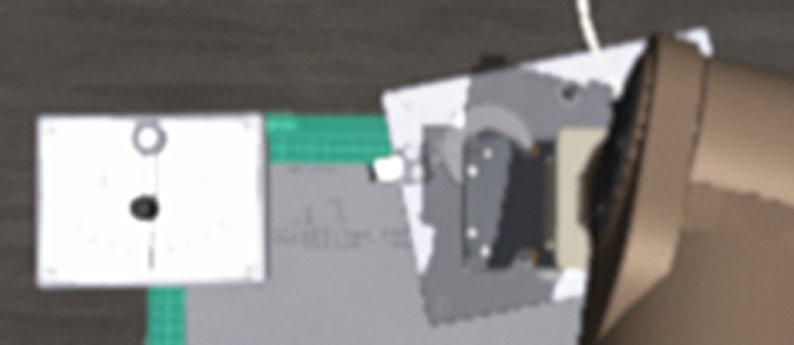

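The pointer now seems to lie on or near the long mark: knob at (145,208), mark about (152,250). I'll measure this with subpixel centroids.

Run:
```python
from h import *
d=arm.get_image("top");g=d["frame"].mean(2)
def cen(u0,u1,v0,v1,thr):
    w=np.clip(thr-g[v0:v1,u0:u1],0,None);vv,uu=np.mgrid[v0:v1,u0:u1];return (w*uu).sum()/w.sum(),(w*vv).sum()/w.sum()
k=cen(200,214,234,246,110);print("knob",k,px2w(d,*k,.100))
pv=(0.50597,.07104);a0=np.pi+.0282
for q in(.6,.65,.7,.75,.8):
    a=a0+q-.7;print(q,w2px(d,[[pv[0]+.05*np.cos(a),pv[1]+.05*np.sin(a),.1],[pv[0]+.075*np.cos(a),pv[1]+.075*np.sin(a),.06]]).round(1).tolist())
print("mark,piv",w2px(d,[[.4230,.0687,.047],[*pv,.1]]))
print(g[215:264,200:219].astype(int)[[0,2,4,6,8,10,12,14,16,18,28,29,30,31,32,33,34,35,36,37,38,39,40,41,42,43,44,45]])
c=cv2.resize(d["frame"][205:265,185:235,::-1],None,fx=10,fy=10,interpolation=cv2.INTER_CUBIC)
c=cv2.convertScaleAbs(c,alpha=2,beta=-250);cv2.imwrite("pics/z2.png",c)
```

```text
knob (np.float64(206.85982754808754), np.float64(239.91908025646697)) [0.45677657 0.06718709 0.1       ]
0.6 [[203.6, 240.2], [204.7, 251.2]]
0.65 [[204.7, 240.2], [206.3, 251.3]]
0.7 [[205.8, 240.2], [207.9, 251.4]]
0.75 [[206.9, 240.2], [209.5, 251.3]]
0.8 [[208.0, 240.1], [211.1, 251.2]]
mark,piv [[208.53533396 254.76011215]
 [205.78360283 218.47323919]]
[[246 246 244 234 204 182 175 174 170 165 180 217 240 249 250 249 246 245
  245]
 [255 255 255 233 179 178 213 233 231 206 178 182 223 252 255 255 255 255
  255]
 [254 255 249 203 177 226 255 255 255 255 216 163 158 218 255 255 254 254
  254]
 [254 255 252 213 175 215 249 255 254 234 185 159 167 228 255 255 254 254
  254]
 [254 255 255 250 221 185 174 180 178 168 162 179 229 255 255 254 254 254
  254]
 [254 254 254 255 255 249 230 227 236 234 229 252 255 255 254 254 254 254
  254]
 [254 254 254 254 254 254 253 254 255 253 243 253 255 254 254 254 254 254
  254]
 [254 254 254 254 254 254 253 253 254 252 244 252 254 254 254 254 254 254
  254]
 [254 254 254 254 254 254 252 253 254 252 244 252 254 254 254 254 254 254
  254]
 [254 254 2
[... 828 characters left out ...]
 249 214 222 254 255 254 251 243 252 254 254
  254]
 [254 253 250 253 254 254 255 249 207 217 254 255 254 253 248 253 254 254
  254]
 [254 254 253 254 254 254 255 250 208 216 255 255 254 254 253 254 254 254
  254]
 [254 254 254 254 254 254 255 250 207 216 255 255 254 254 254 254 254 254
  254]
 [254 254 254 254 254 254 255 249 210 217 254 255 254 254 254 254 254 254
  254]
 [254 254 254 254 254 254 255 250 221 228 254 255 254 254 254 254 254 254
  254]
 [254 254 254 254 254 254 254 252 242 246 254 255 254 254 254 254 254 254
  254]
 [255 255 255 255 254 254 254 253 251 252 254 254 254 254 254 254 254 254
  254]
 [255 255 255 255 252 251 250 250 249 249 248 249 249 250 252 252 251 251
  250]]
```

View pics/z2.png

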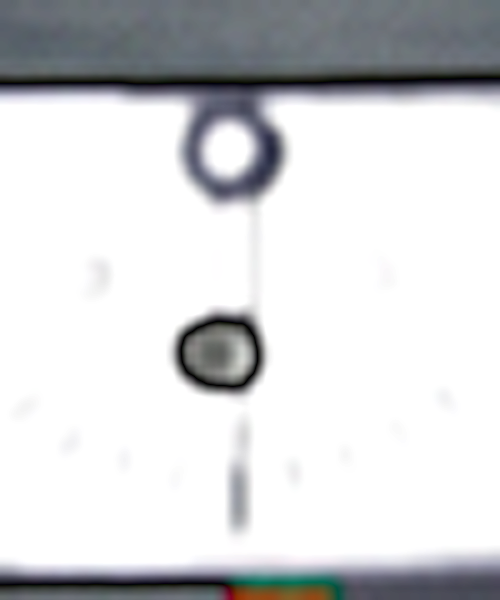

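The measurements agree: TCP at grip, knob centroid and pointer against mark all put the lever about 0.02 rad (1 mm) past centre. There is plenty of time, so I'll go back and trim it.

```bash
python3 -m creep '[[0,-0.083,0,0,0,0],[0,-0.083,0,0,0,0],[0,-0.083,0,0,0,0],[0,-0.083,0,0,0,0],[0,-0.083,0,0,0,0],[0,-0.083,0,0,0,0],[0,-0.083,0,0,0,0],[0,-0.083,0,0,0,0],[0,-0.083,0,0,0,0],[0,0,0.07,0,0,0],[0,0,0.08,0,0,0],[0,0,0,0,0,0],[0,0,0,0,0,0],[0,0,0,0,0,0]]' - 12
python3 - <<'E'
from h import *
o,p,r=st();print(p,r.as_matrix().round(3).tolist(),rel([.456,.070,.08]).round(4))
E
```

```text
clock: 6.77
position: [0.4566, 0.08, 0.1455]
ee_rot: [-3.141, -0.014, -0.001]
force: [0.2, 0.6, -0.4]
width: 0.498
gripper_force: 0.0
[0.45662795 0.08000564 0.14545225] [[1.0, 0.009, 0.001], [0.009, -1.0, 0.0], [0.001, -0.0, -1.0]] [-0.0019  0.025   0.1636]
```

```bash
python3 -m creep '[[-0.002,0.025,0.02,0,0,0],[0,0,0.07,0,0,0],[0,0,0.06,0,0,0],[0,0,0.013,0,0,0],[0,0,0,0,0,0],[0,0,0,0,0,0]]' - 12
python3 -m creep '[[0,0,0,0,0,0],[0,0,0,0,0,0],[0,0,0,0,0,0],[0,0,0,0,0,0],[0,0,0,0,0,0],[0,0,0,0,0,0],[0,0,0,0,0,0]]' 1 12
```

```text
clock: 7.27
position: [0.4563, 0.0692, 0.0801]
ee_rot: [-3.142, -0.012, -0.001]
force: [1.0, -0.0, 0.4]
width: 0.5
gripper_force: 0.0
clock: 7.85
position: [0.4559, 0.0694, 0.0795]
ee_rot: [3.141, 0.012, 0.001]
force: [-1.4, -0.8, 6.4]
width: 0.194
gripper_force: 12.0
```

```bash
python3 -m creep '[[0,-0.0025,0,0,0,0],[0,0,0,0,0,0],[0,0,0,0,0,0],[0,0,0,0,0,0]]' - 12
```

```text
clock: 8.18
position: [0.4559, 0.0699, 0.0795]
ee_rot: [3.141, 0.012, 0.0]
force: [-0.8, -2.6, 7.7]
width: 0.192
gripper_force: 12.0
```

```bash
python3 -m creep '[[0,0,0,0,0,0],[0,0,0,0,0,0],[0,0,0,0,0,0],[0,0,0,0,0,0],[0,0,-0.05,0,0,0],[0,0,-0.08,0,0,0],[0,0,-0.09,0,0,0],[0,0,-0.05,0,0,0],[0,0.09,0,0,0,0],[0,0.09,0,0,0,0],[0,0.09,0,0,0,0],[0,0.09,0,0,0,0],[0,0.09,0,0,0,0],[0,0.09,0,0,0,0],[0,0.09,0,0,0,0],[0,0.09,0,0,0,0],[0,0,0,0,0,0]]' 0.0 12
python3 -m creep '[[0,0,0,0,0,0.055],[0,0,0,0,0,0.055],[0,0,0,0,0,0.055],[0,0,0,0,0,0.055],[0,0,0,0,0,0.055],[0,0,0,0,0,0.055],[0,0,0,0,0,0.055],[0,0,0,0,0,0.055],[0,0,0,0,0,0.055],[0,0,0,0,0,0.055],[0,0,0,0,0,0.055],[0,0,0,0,0,0.055],[0,0,0,0,0,0.055],[0,0,0,0,0,0.035],[0,0,0,0,0,0],[0,0,0,0,0,0]]'
python3 - <<'E'
from h import *
o,p,r=st();print(p,r.as_matrix().round(3).tolist(),np.round(o["joints"],2),rel([.476,-.2597,.13]).round(4))
d=arm.get_image("top");g=d["frame"].mean(2)
w=np.clip(110-g[234:246,200:214],0,None);vv,uu=np.mgrid[234:246,200:214];print((w*uu).sum()/w.sum(),(w*vv).sum()/w.sum())
for row in g[244:257,203:214]:
    q=np.clip(252-row,0,None);print(round((q*np.arange(203,214)).sum()/q.sum(),2) if q.sum() else None,end=' ')
cv2.imwrite("pics/t3.png",cv2.resize(d["frame"][180:280,165:395,::-1],None,fx=3.45,fy=3.45,interpolation=cv2.INTER_CUBIC))
E
```

```text
clock: 9.6
position: [0.4568, -0.2256, 0.1867]
ee_rot: [3.138, -0.001, -0.001]
force: [0.0, -0.4, -0.5]
width: 0.498
gripper_force: 0.0
clock: 10.93
position: [0.4582, -0.2165, 0.1867]
ee_rot: [2.249, -2.192, -0.001]
force: [1.1, 0.0, -0.7]
width: 0.499
gripper_force: 0.0
[ 0.458224   -0.21645309  0.18667565] [[0.026, -1.0, -0.002], [-1.0, -0.026, -0.0], [0.0, 0.002, -1.0]] [ 0.25  0.28  0.11  1.92 -0.04  0.95 -2.74] [ 0.1092 -0.0419  0.1417]
206.41966375824646 239.96382208980634
206.94 207.52 207.53 207.49 207.45 207.49 207.66 208.28 208.38 208.42 208.43 208.41 208.41
```

View pics/t3.png

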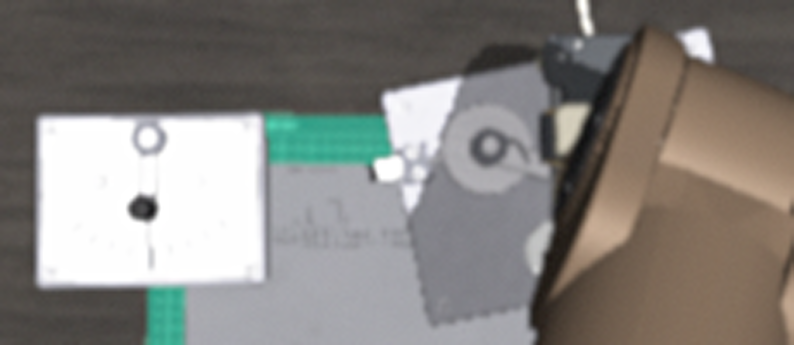

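The lever trim is good: the knob centroid is at u=206.4 against about 206.1 expected at neutral, and the pointer leads into the mark at (151,250). Joint 7 has reached its end, though, so I'll use the half-turned grasp instead.

```bash
python3 -m creep '[[0,0,0,0,0,-0.058],[0,0,0,0,0,-0.058],[0,0,0,0,0,-0.058],[0,0,0,0,0,-0.058],[0,0,0,0,0,-0.058],[0,0,0,0,0,-0.058],[0,0,0,0,0,-0.058],[0,0,0,0,0,-0.058],[0,0,0,0,0,-0.058],[0,0,0,0,0,-0.058],[0,0,0,0,0,-0.058],[0,0,0,0,0,-0.058],[0,0,0,0,0,-0.058],[0,0,0,0,0,-0.058],[0,0,0,0,0,-0.058],[0,0,0,0,0,-0.058],[0,0,0,0,0,-0.058],[0,0,0,0,0,-0.058]]'
python3 -m creep '[[0,0,0,0,0,-0.058],[0,0,0,0,0,-0.058],[0,0,0,0,0,-0.058],[0,0,0,0,0,-0.058],[0,0,0,0,0,-0.058],[0,0,0,0,0,-0.058],[0,0,0,0,0,-0.058],[0,0,0,0,0,-0.058],[0,0,0,0,0,0],[0,0,0,0,0,0]]'
python3 - <<'E'
from h import *
o,p,r=st();print(p,r.as_matrix().round(3).tolist(),np.round(o["joints"],2),rel([.4755,-.26,.13]).round(4))
E
```

```text
clock: 12.48
position: [0.4579, -0.2175, 0.1871]
ee_rot: [-2.979, -0.996, -0.0]
force: [0.2, -0.4, 0.3]
width: 0.503
gripper_force: 0.0
clock: 13.32
position: [0.4578, -0.2177, 0.1871]
ee_rot: [-2.181, -2.26, -0.001]
force: [-0.2, 0.1, -0.1]
width: 0.503
gripper_force: 0.0
[ 0.45775177 -0.21774477  0.18705069] [[-0.036, 0.999, -0.0], [0.999, 0.036, 0.001], [0.001, -0.0, -1.0]] [ 0.74  0.34 -0.51  1.88  0.2   0.98  0.18] [-0.1073  0.0406  0.1425]
```

```bash
python3 -m creep '[[-0.054,0.02,0,0,0,0],[-0.053,0.02,0,0,0,0],[0,0,0.06,0,0,0],[0,0,0.06,0,0,0],[0,0,0,0,0,0],[0,0,0,0,0,0]]'
python3 - <<'E'
from h import *
o,p,r=st();print(p,rel([.4755,-.26,.064]).round(4))
f=arm.get_image("side");cv2.imwrite("pics/s2.png",cv2.resize(f["frame"][190:310,190:310,::-1],None,fx=5,fy=5,interpolation=cv2.INTER_CUBIC))
print(w2px(f,[[.4755,-.26,.09],p,p-[0,0,-.02]])-[190,190])
E
```

```text
clock: 13.82
position: [0.4747, -0.2592, 0.1383]
ee_rot: [-2.177, -2.26, 0.001]
force: [0.3, 0.1, 0.6]
width: 0.501
gripper_force: 0.0
[ 0.47468466 -0.25919724  0.13827639] [-0.0024  0.0025  0.1857]
[[58.78448938 52.51443603]
 [57.79407797 36.08320986]
 [57.49426255 29.1959596 ]]
```

View pics/s2.png

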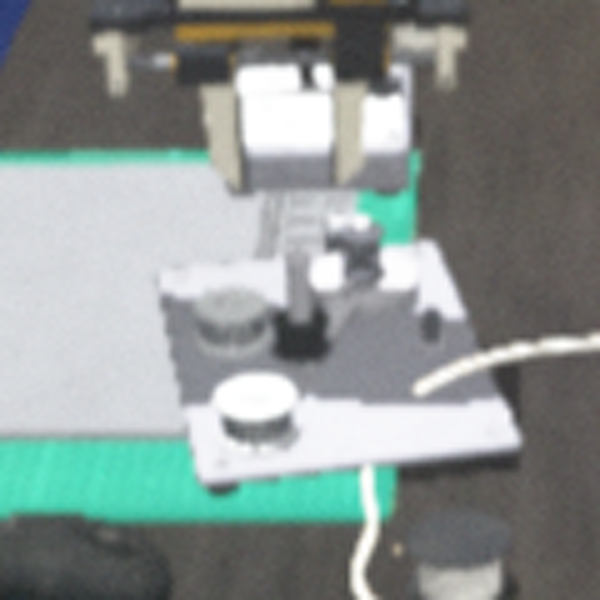

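The fingers (crop (230,180) and (348,175)) straddle the post (298,250–310) with margin. I'll go down and pinch.

```bash
python3 -m creep '[[-0.002,0.0025,0.06,0,0,0],[0,0,0.06,0,0,0],[0,0,0.05,0,0,0],[0,0,0.0157,0,0,0],[0,0,0,0,0,0],[0,0,0,0,0,0]]'
python3 -m creep '[[0,0,0,0,0,0],[0,0,0,0,0,0],[0,0,0,0,0,0],[0,0,0,0,0,0],[0,0,0,0,0,0],[0,0,0,0,0,0],[0,0,0,0,0,0],[0,0,0,0,0,0]]' 1 30
python3 - <<'E'
from h import *
o,p,r=st();print(p,r.as_matrix().round(3).tolist(),np.round(o["joints"],2))
pv=np.array([.5045,-.1652]);a0=np.arctan2(*(p[:2]-pv)[::-1]);print(a0,np.hypot(*(p[:2]-pv)))
for q in(0,.1,.2,.3,.4,.5,.6,.7):print(q,rel([*(pv+.1*np.array([np.cos(a0+q),np.sin(a0+q)])),p[2]]).round(4))
E
```

```text
clock: 14.37
position: [0.4773, -0.2605, 0.0659]
ee_rot: [2.177, 2.264, 0.0]
force: [-0.1, -0.3, 1.2]
width: 0.504
gripper_force: 0.0
clock: 15.03
position: [0.4773, -0.2606, 0.0648]
ee_rot: [2.177, 2.265, 0.0]
force: [3.1, -0.4, 1.5]
width: 0.139
gripper_force: 30.0
[ 0.47732287 -0.26056791  0.06480968] [[-0.04, 0.999, 0.001], [0.999, 0.04, -0.0], [-0.0, 0.001, -1.0]] [ 0.72  0.54 -0.43  1.92  0.32  0.75  0.14]
-1.8484091165858623 0.09916468120855616
0 [-0.002  -0.0007  0.    ]
0.1 [-0.0086  0.0235  0.    ]
0.2 [-0.0127  0.0481  0.    ]
0.3 [-0.0144  0.073   0.    ]
0.4 [-0.0136  0.098   0.0001]
0.5 [-1.030e-02  1.228e-01  1.000e-04]
0.6 [-4.500e-03  1.471e-01  1.000e-04]
0.7 [3.600e-03 1.707e-01 1.000e-04]
```

```bash
python3 -m creep '[[-0.0035,0.012,0,0,0,0],[-0.0032,0.012,0,0,0,0],[-0.0023,0.012,0,0,0,0],[-0.0018,0.0125,0,0,0,0],[-0.001,0.0125,0,0,0,0],[-0.0007,0.0125,0,0,0,0],[0.0002,0.0125,0,0,0,0],[0.0006,0.0125,0,0,0,0],[0.0014,0.0125,0,0,0,0],[0.0019,0.0125,0,0,0,0],[0,0,0,0,0,0],[0,0,0,0,0,0]]'
python3 - <<'E'
from h import *
o,p,r=st();pv=np.array([.5045,-.1652]);v=p[:2]-pv;a=np.arctan2(v[1],v[0]);print(p,a+1.857,np.hypot(*v),np.round(o["force"],1),o["width"])
a0=-1.857
for q in(.6,.65,.7):print(q,rel([*(pv+.1*np.array([np.cos(a0+q),np.sin(a0+q)])),p[2]]).round(4))
E
```

```text
clock: 16.03
position: [0.5237, -0.2638, 0.0644]
ee_rot: [-2.177, -2.261, 0.008]
force: [-7.1, -3.4, 9.3]
width: 0.139
gripper_force: 30.0
[ 0.52370609 -0.26375416  0.06441542] 0.47866989939774207 0.10040814383250242 [-7.1 -3.4  9.3] 0.13893696254117377
0.6 [ 0.0075  0.0295 -0.0002]
0.65 [ 0.0112  0.0414 -0.0002]
0.7 [ 0.0155  0.0531 -0.0003]
```

```bash
python3 -m creep '[[0.0016,0.0075,0,0,0,0],[0.0018,0.0075,0,0,0,0],[0.002,0.0075,0,0,0,0],[0.0022,0.0075,0,0,0,0],[0.0022,0.006,0,0,0,0],[0.0022,0.006,0,0,0,0],[0,0,0,0,0,0],[0,0,0,0,0,0]]'
cat > q.py <<'E'
from h import *
o,p,r=st();pv=np.array([.5045,-.1652]);v=p[:2]-pv;a=np.arctan2(v[1],v[0]);print(p,a+1.857,np.hypot(*v),np.round(o["force"],1),o["width"])
t=np.array([-np.sin(a),np.cos(a),0]);print("tangential",t@o["force"],"tool tangent",r.inv().apply(t).round(2))
E
python3 q.py
```

```text
clock: 16.7
position: [0.5398, -0.2587, 0.0643]
ee_rot: [-2.177, -2.261, 0.009]
force: [-7.9, -4.2, 9.8]
width: 0.139
gripper_force: 30.0
[ 0.53982817 -0.25869444  0.0643317 ] 0.647482759074637 0.09994643358817212 [-7.9 -4.2  9.8] 0.1393268885183088
tangential -8.849010242589715 tool tangent [ 0.32  0.95 -0.01]
```

Angle is about 0.65 and the stop has not been touched yet. I'll creep on in small steps.

```bash
python3 -m creep '[[0.002,0.005,0,0,0,0],[0.0015,0.004,0,0,0,0],[0,0,0,0,0,0],[0,0,0,0,0,0]]'; python3 q.py
python3 -m creep '[[0.0013,0.004,0,0,0,0],[0,0,0,0,0,0],[0,0,0,0,0,0]]'; python3 q.py
```

```text
clock: 17.03
position: [0.543, -0.2575, 0.0643]
ee_rot: [-2.177, -2.261, 0.01]
force: [-9.2, -4.7, 8.6]
width: 0.14
gripper_force: 30.0
[ 0.54304569 -0.25745904  0.06433553] 0.6819588451640564 0.09998750813966385 [-9.2 -4.7  8.6] 0.1398059420151015
tangential -10.293177525722497 tool tangent [ 0.35  0.94 -0.01]
clock: 17.28
position: [0.5446, -0.2568, 0.0643]
ee_rot: [-2.177, -2.261, 0.01]
force: [-8.8, -5.5, 10.5]
width: 0.139
gripper_force: 30.0
[ 0.54463493 -0.25678581  0.06428733] 0.6992200884355699 0.09999387046998849 [-8.8 -5.5 10.5] 0.13930046043351713
tangential -10.286127951197791 tool tangent [ 0.37  0.93 -0.01]
```

```bash
python3 -m creep '[[0.0016,0.004,0,0,0,0],[0,0,0,0,0,0],[0,0,0,0,0,0]]'; python3 q.py
python3 -m creep '[[0.0012,0.003,0,0,0,0],[0,0,0,0,0,0],[0,0,0,0,0,0]]'; python3 q.py
```

```text
clock: 17.53
position: [0.5461, -0.2561, 0.0643]
ee_rot: [-2.177, -2.26, 0.01]
force: [-8.9, -4.9, 9.8]
width: 0.141
gripper_force: 30.0
[ 0.54606217 -0.25614467  0.06429597] 0.7148676311034332 0.09999173526152674 [-8.9 -4.9  9.8] 0.1407468324788098
tangential -10.15021275302455 tool tangent [ 0.38  0.92 -0.01]
clock: 17.78
position: [0.5462, -0.2561, 0.0642]
ee_rot: [-2.177, -2.259, 0.012]
force: [-12.0, -5.2, 12.7]
width: 0.137
gripper_force: 30.0
[ 0.5462256  -0.25613124  0.06422636] 0.7164092530111434 0.10004756713018265 [-12.   -5.2  12.7] 0.1367973363446111
tangential -13.086205307727404 tool tangent [ 0.38  0.92 -0.01]
```

The post stopped moving and the force rose, so the arm is at the back stop. I'll hold there and check the scene.

```bash
python3 -m creep '[[0,0,0,0,0,0],[0,0,0,0,0,0],[0,0,0,0,0,0],[0,0,0,0,0,0],[0,0,0,0,0,0],[0,0,0,0,0,0]]'; python3 q.py
python3 - <<'E'
from h import *
a=arm.get_image("top")["frame"][130:290,100:440,::-1];b=arm.get_image("side")["frame"][160:320,190:420,::-1]
a=cv2.resize(a,(612,288),interpolation=cv2.INTER_CUBIC);b=cv2.resize(b,(431,300),interpolation=cv2.INTER_CUBIC)
c=np.zeros((590,620,3),np.uint8);c[:288,:612]=a;c[290:590,:431]=b;cv2.imwrite("pics/end.png",c)
E
```

```text
clock: 18.28
position: [0.5462, -0.2561, 0.0642]
ee_rot: [-2.177, -2.259, 0.012]
force: [-13.4, -4.7, 12.7]
width: 0.142
gripper_force: 30.0
[ 0.54621633 -0.25612995  0.06420981] 0.7163304016156493 0.10004253077764162 [-13.4  -4.7  12.7] 0.14182955991038992
tangential -14.123279312767462 tool tangent [ 0.38  0.92 -0.01]
```

View pics/end.png

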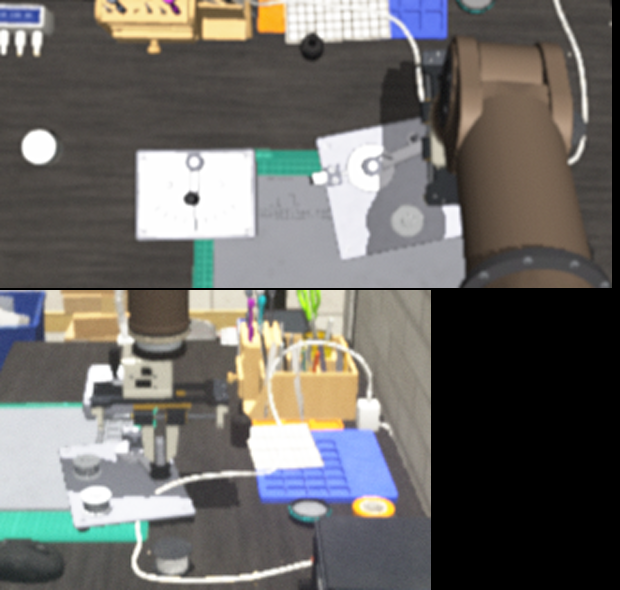

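The picture shows the arm swung back and the post between the fingers (side view (160,460)). The lever is on the middle mark (192,198). The jar (39,147), bottle (312,46) and reel (side view (172,556)) are in place.

```bash
python3 -c "
from cell import arm
print(arm.sign_off())"
```

```text
the job is handed in; nothing more can be done
None
```

The job is handed in: the selector lever is on its neutral mark to within about 0.02 rad, the gripper is holding the tensioner arm against its back stop, and the jar, bottle and reel look undisturbed, at about 18 s of the 43 s allowed.

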